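# Slide the fixture board home on the bench rails and latch it

## Task

With a fingertip, push the plywood board along its bench rails, away from its red-painted edge, until you feel it drop into its locating notches; then push the yellow latch round by its red peg until it lies fully across the board, and move clear. Only push: pick nothing up, keep the little steel tin standing where it is on the board, and leave the tools lying around alone.

Things in the scene. Friction and masses are not known exactly. Their poses are not given: they have to be found in the camera images.
- rails: Fixed frame on the bench, 340 mm long (x), 150 wide (y), origin under its centre at bench height. Board travels along its +x on aluminium rails, tops 30 mm high, between blue guides at y = +-62 to 70, tops 46. Rail notches 18 mm long, 12 deep: inner pair (y +-28 to 44) at x = 110, outer pair (y +-44 to 62) at x = 0. Latch block (30 x 26, 49 high) at x = 35, y = -80.
- board: Loose plywood board, 150 mm long (x, travel), 120 wide, 18 thick, 0.3-0.55 kg, on four steel feet 12 mm long, 8 high. Origin: centre, level with the feet's undersides; board underside 8 and top 26 mm above it. Origin is 30 mm over the bench while sliding (takes a few N), 22 when dropped in the notches, whose far walls then stop it (3 mm play each way). Starts 110-140 mm short of home.
- push_edge (a point): Centre of the board's rear face, the red-painted edge (120 mm wide, 18 mm high), mid-height; push here towards the board's +x.
- home (a point): Where the board's origin lies when the board is home in its notches: 55 mm along the frame's x from its centre, 22 mm high. Axes as the frame's.
- latch (a joint): Angle of the yellow latch bar. 0: bar points along the frame's +x, beside the board; grows counterclockwise from above; 1.57 (end stop): along the frame's +y, square across the board. Starts between -0.45 and 0.15, stays where left, about 1 N at the peg. Bar underside 51 mm above the bench: clears the board's top (48) only once it has dropped; a board riding high (top 56) blocks it.
- latch_pivot (a point): The latch's pivot axis, 35 mm along x and -78 mm along y of the frame, 55 mm high (mid-thickness of the bar). Bar 14 mm wide, 8 mm thick, reaching 45 mm from the pivot.
- latch_peg (a point): Middle of the exposed part of the red upright peg near the bar's end, 40 mm from the pivot axis: 12 mm diameter, from 59 to 85 mm above the bench.
- tin: Small open steel tin, 44 mm diameter, 30 mm high, loose on the board's front part, about 32 mm ahead of and 22 mm to the +y side of the board's centre. Origin: centre of its underside. Must stay standing there.
- screwdriver: Red-handled screwdriver, 180 mm long, lying on the bench; not to be disturbed. Origin under its middle.
- tape: Roll of orange tape, 64 mm diameter, 24 mm high, lying flat; not to be disturbed. Origin at the centre of its underside.
- wrench: Steel wrench, 180 mm long, lying on the bench; not to be disturbed. Origin under its middle.
Mind the look-alikes: they are no part of the job. Several things have the shape of the board; the one meant has the colours described above.

How it is judged:
By the outcome, as a careful person would: the job done as asked, in the order asked, and still so for the second after the job is handed in, with the robot touching nothing.
It also fails if it takes over 48 s, if anything falls off the work surface, if the arm or the gripper's body presses on something with over 40 N, if the wrist force passes 120 N, or if a joint passes its speed limit or range.

## Robot

A 7-joint arm with a two-finger parallel gripper is mounted at the origin on the work surface. World frame = base frame: x ahead of the robot, y to its left, z up, the work surface at z = 0. Lengths are in m, angles in rad, forces in N, time in s.
With the tool pointing down it reaches from about 0.4 to 0.85 m from the base axis. Payload 10.4 kg.
Tool frame: the origin (TCP) lies between the finger pads; the fingertips stand 17 mm ahead of it and the grasp point (between the pads) lies 2 mm behind it; z points along the fingers, y is the line along which they close (so a half turn about z gives the same grasp; the last joint's range is limited). The gripper opens to 85 mm and grips with 20 to 120 N. Pads are 22 mm wide; open, the fingers measure 114 mm over their backs; the gripper's body (76 mm by 85 mm) begins 54 mm behind the grasp point. The pads swing forward as they close: fully open they stand 13 mm farther back than shut.
Start: joints at [1.142, 0.332, -0.065, 1.46, 0.022, 1.35, -0.088], TCP at [0.247, -0.574, 0.248] pointing down, gripper open.
Joint ranges: [-2.6, 2.6], [-0.5, 2.12], [-1.47, 1.34], [0.16, 2.42], [-1.27, 4.41], [0.06, 2.06], [-2.6, 2.6]. Speed limits (rad/s): [2.22, 2.22, 2.79, 2.79, 3.14, 3.14, 3.14].

## Interface

Orientations are given as a unit quaternion [x, y, z, w].
In Python, from workcell import readout, imaging, manip gives the robot as it stands. The module is installed in compiled form; this text tells all that it offers.
- The arm moves only by the shell command python3 -m crank 'ROWS' [OPENING] [FORCE]. ROWS is JSON, a list of rows, each a list of 4 numbers: the shift along the tool's x, y, z as a fraction of full scale, then the turn about the tool's z as a fraction of full scale. In form: [[x, y, z, yaw], ...]. A call has 1 to 5 rows; each row is the pose to reach, as a shift and turn from the pose commanded when the call began, along the tool's axes at that moment; what a row does not reach only later rows make up. Full scale, the value 1, is 400 mm for a shift and 60 degrees for a turn. A row lasts 1/12 s, in which the tool goes at most 41.7 mm and 7.16 degrees, less where a joint would pass 70% of its speed; a pose out of reach is approached as far as the arm can. A call with a number of a shift or a turn outside -1 to 1 is refused whole. A call with a gripper value outside its range is refused whole. OPENING is the gripper command: -1 is shut, 1 is fully open, values between are in proportion, set as the call begins (- or left out, the last holds). The fingers move at their own pace and stop on an object; FORCE is the grip in N (left out, the last holds). Time passes only in rows, so rows that repeat a pose let the fingers close. It gives the time, the measured TCP pose, the force, the opening and the grip force at its end, in the units of the state.
- readout.get_obs(): the state, without advancing time (a new reading comes with each control period).
- imaging.camera(name): name is "side" or "top"; returns a dict with "color" (400x640x3 uint8, red, green, blue), "fx", "fy", "cx", "cy" (pixels), "rvec" (rotation vector, rad) and "tvec" (3), from world to camera coordinates, as OpenCV has them. Camera axes: x right, y down, z forward; pixel columns grow to the right and rows downward; lengths in m; the calibration is good to about 2 mm. A picture is of the moment at which its call begins. There is no depth.
- manip.hand_in(): hands the job in; it is judged then, once.
The state is a dict: "clock": time; "joint_pos": joint angles; "joint_velocities": joint speeds; "tau": joint torques, N m; "position": TCP position; "ee_rot": TCP orientation; "ft_force": force on the tool from outside, world axes, zero at the start; "torque": the same for the moment, N m; "grip_width": opening from 0.0 (shut) to 1.0 (fully open); "grasp_force": force on a finger pad.
Only numpy, scipy, OpenCV 4.12 (cv2) and the standard library are available. Lean on these libraries where they do the work, as an engineer would, in place of code of your own. Each camera call takes 0.05 s, during which the arm holds its last target. There are 200 camera calls.

## Working session

There is one attempt and no reset: what is moved stays moved. The work goes in short steps, Python scripts to look and compute and a shell command to move; the robot and the scene stay as the last step left them, time stands still between calls to the robot, and variables do not carry over. Pictures are saved under pics/ and viewed, at most 10 in all, crops included, and the job is handed in when it is done.

```bash
mkdir -p pics; python3 - <<'E'
from workcell import readout, imaging
import cv2,pickle
print({k:v for k,v in readout.get_obs().items() if k in('clock','position','ee_rot','ft_force','grip_width')})
for n in('top','side'):
    c=imaging.camera(n);pickle.dump(c,open(n+'.pkl','wb'));cv2.imwrite(f'pics/{n}0.png',c['color'][:,:,::-1])
    print(n,c['fx'],c['cx'],c['cy'],c['rvec'],c['tvec'])
E
```

```text
{'clock': 0.0, 'position': array([ 0.246576  , -0.57389627,  0.24748879]), 'ee_rot': array([ 9.79483071e-01,  2.01525096e-01, -1.67581850e-04, -7.21731707e-04]), 'ft_force': array([-0.08855981, -0.22997128,  0.06410446]), 'grip_width': 0.9991490591070803}
top 473.34107315009743 318.5666085336676 197.3508804912106 [ 2.20158598 -2.14173697  0.09553845] [-0.00199244  0.53500998  1.40624824]
side 370.64656431089406 324.5197083622024 201.23390053472158 [ 0.18880842 -2.72296644  1.46084634] [0.53328947 0.09199236 0.90781479]
```

View pics/top0.png

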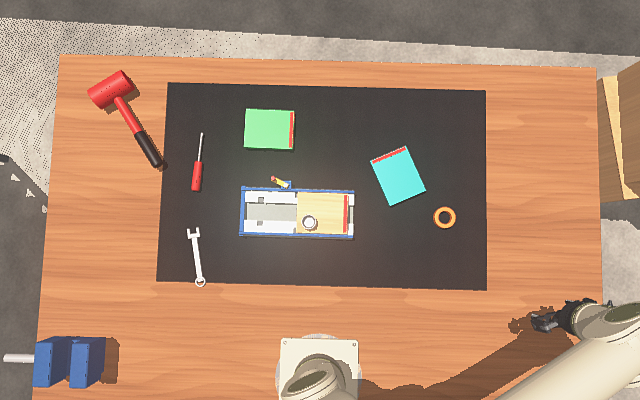

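View pics/side0.png

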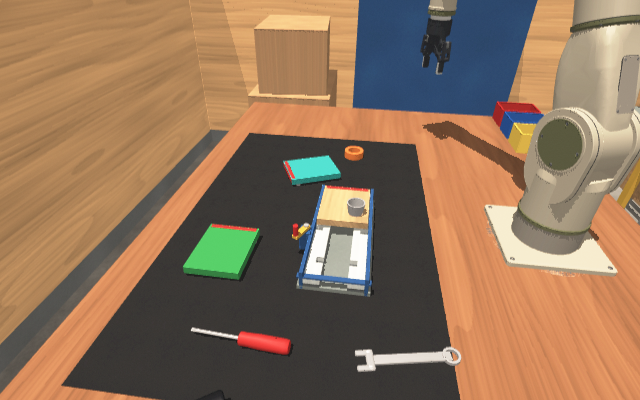

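Both views show the frame at around (297,213) in the top image. The board's red edge is on the right at (347,213), so travel goes left (world +y). The latch is on the far side at about (280,182).

```bash
cat > h.py <<'E'
import numpy as np,cv2,pickle
from workcell import imaging,readout
def ray(c,uv,z):
    R=cv2.Rodrigues(c['rvec'])[0];o=-R.T@c['tvec']
    d=(np.c_[(np.atleast_2d(uv)-[c['cx'],c['cy']])/[c['fx'],c['fy']],np.ones(len(np.atleast_2d(uv)))])@R
    return (o+d*((z-o[2])/d[:,2])[:,None])[:,:2]
def mask(c,roi,hs):
    h=cv2.cvtColor(c['color'],cv2.COLOR_RGB2HSV);m=np.zeros(h.shape[:2],np.uint8)
    for lo,hi in hs:m|=cv2.inRange(h,lo,hi)
    k=np.zeros_like(m);x0,y0,x1,y1=roi;k[y0:y1,x0:x1]=1
    return m*k
def pix(m): return np.argwhere(m)[:,::-1].astype(float)
RED=[((0,150,80),(8,255,255)),((172,150,80),(180,255,255))]
YEL=[((20,130,120),(35,255,255))]
BLUE=[((100,120,40),(125,255,255))]
E
python3 - <<'E'
from h import *
c=pickle.load(open('top.pkl','rb'))
p=pix(mask(c,(230,172,365,250),BLUE));q=ray(c,p,.046)
r=cv2.minAreaRect(q.astype(np.float32)*1000);print('frame',len(p),r)
print(cv2.boxPoints(r))
e=pix(mask(c,(330,185,365,245),RED));q=ray(c,e,.056)
print('edge',len(e),q.mean(0),q.min(0),q.max(0),cv2.minAreaRect(q.astype(np.float32)*1000))
g=pix(mask(c,(262,170,295,190),RED));print('peg',len(g),g.mean(0),ray(c,g,.08).mean(0))
y=pix(mask(c,(262,170,300,192),YEL));print('bar',len(y),ray(c,y,.059).mean(0),ray(c,y,.059).min(0),ray(c,y,.059).max(0))
cv2.imwrite('pics/crop.png',cv2.resize(c['color'][165:245,230:360,::-1],None,fx=6,fy=6,interpolation=cv2.INTER_CUBIC))
s=pickle.load(open('side.pkl','rb'))
g=pix(mask(s,(285,215,302,245),RED));print('peg side',len(g),g.mean(0),ray(s,g,.072).mean(0))
R=lambda q:cv2.Rodrigues(q)[0]
from scipy.spatial.transform import Rotation as Ro
print(Ro.from_quat(readout.get_obs()['ee_rot']).as_matrix().round(3))
E
```

```text
frame 494 ((497.9565734863281, 77.92477416992188), (163.48440551757812, 335.8941650390625), 0.5380922555923462)
[[414.64075 245.09679]
 [417.79523 -90.78258]
 [581.2724  -89.24724]
 [578.1179  246.63213]]
edge 105 [ 0.48902681 -0.06589735] [ 0.43471662 -0.07026683] [ 0.54117119 -0.06158328] ((487.9334716796875, -66.25653076171875), (8.626056671142578, 106.51001739501953), 89.46498107910156)
peg 1 [271. 179.] [0.57968871 0.15264063]
bar 9 [0.57474976 0.13158682] [0.56251294 0.11864769] [0.58578925 0.15480316]
peg side 61 [294.98360656 229.19672131] [0.58520054 0.14390611]
[[ 0.919  0.395 -0.001]
 [ 0.395 -0.919  0.001]
 [-0.    -0.001 -1.   ]]
```

View pics/crop.png

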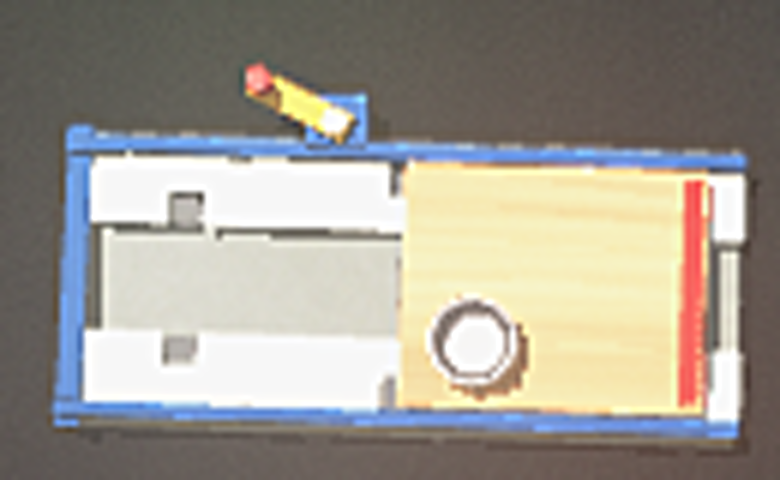

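```bash
python3 - <<'E'
from h import *
c=pickle.load(open('top.pkl','rb'))
P=lambda a,z:ray(c,(np.array(a)+.5)/6-.5+[230,165],z)*1000
print('corners UL LL UR LR',P([[72,128],[55,418],[746,157],[738,432]],.046).round(1))
print('board corners FL BL FR BR(near)',P([[402,163],[709,178],[400,405],[703,412]],.056).round(1))
print('peg top',P([[258,76]],.085).round(1),'pivot',P([[336,121]],.059).round(1))
print('tin rim',P([[474,341]],.086).round(1))
print('notch inner',P([[186,210],[180,348]],.03).round(1))
E
```

```text
corners UL LL UR LR [[560.9 243.4]
 [416.8 245.6]
 [555.5 -92.2]
 [419.3 -91.1]]
board corners FL BL FR BR(near) [[546.8  78.1]
 [543.5 -73.5]
 [427.7  75.3]
 [428.4 -73.1]]
peg top [[584.3 147.7]] pivot [[566.4 111.1]]
tin rim [[458.8  39.2]]
notch inner [[522.8 187.1]
 [453.6 187.4]]
```

Frame centre is about (0.488, 0.077), and its x axis lies along world +y within about 0.01 rad. The board is about 131 mm short of home. The peg is at (0.584, 0.148) and the pivot at (0.566, 0.112). First I shut the gripper and align the tool with the world axes.

```bash
python3 -m crank '[[0,0,0,0.1],[0,0,0,0.2],[0,0,0,0.3],[0,0,0,0.388],[0,0,0,0.388]]' -1 40
```

```text
clock: 0.52
position: [0.2467, -0.574, 0.2479]
ee_rot: [1.0, -0.002, -0.0, -0.0]
ft_force: [-0.5, 0.5, 0.1]
grip_width: 0.298
grasp_force: 0.0
```

```bash
python3 -m crank '[[0.05,-0.085,0,0],[0.1,-0.17,0,0],[0.15,-0.255,0,0],[0.2,-0.34,0,0],[0.25,-0.425,0,0]]'; python3 -m crank '[[0.05,-0.085,0,0],[0.1,-0.17,0,0],[0.15,-0.255,0,0],[0.2,-0.34,0,0],[0.25,-0.425,0,0]]'
```

```text
clock: 0.93
position: [0.3473, -0.4025, 0.2482]
ee_rot: [1.0, 0.002, -0.0, 0.0]
ft_force: [0.9, -0.4, 0.3]
grip_width: 0.0
grasp_force: 0.0
clock: 1.35
position: [0.4474, -0.2325, 0.2484]
ee_rot: [1.0, 0.002, 0.0, 0.0]
ft_force: [1.5, -0.6, -1.1]
grip_width: 0.005
grasp_force: 0.0
```

```bash
python3 -m crank '[[0.02,-0.06,0.07,0],[0.04,-0.12,0.14,0],[0.06,-0.18,0.21,0],[0.08,-0.24,0.28,0],[0.1,-0.28,0.35,0]]'; python3 -m crank '[[0,0,0.04,0],[0,0,0.08,0],[0,0,0.12,0],[0,0,0.133,0],[0,0,0.133,0]]'
python3 - <<'E'
from h import *
for n in('top','side'):
    c=imaging.camera(n);cv2.imwrite(f'pics/{n}1.png',c['color'][:,:,::-1])
    a=c['color'][140:260,220:400] if n=='top' else c['color'][130:310,240:440]
    cv2.imwrite(f'pics/{n}1c.png',cv2.resize(a[:,:,::-1],None,fx=3,fy=3,interpolation=cv2.INTER_CUBIC))
E
```

```text
clock: 1.77
position: [0.4872, -0.1198, 0.1072]
ee_rot: [1.0, 0.003, 0.0, -0.0]
ft_force: [1.4, 0.3, -0.1]
grip_width: -0.004
grasp_force: 0.0
clock: 2.18
position: [0.486, -0.1222, 0.0539]
ee_rot: [1.0, 0.001, -0.001, -0.0]
ft_force: [-0.6, -0.2, -0.3]
grip_width: -0.001
grasp_force: 0.0
```

View pics/side1c.png

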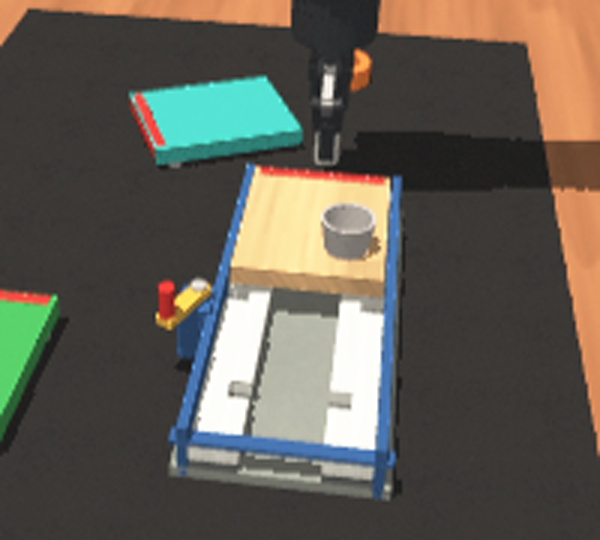

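The side crop shows the fingertip at (327,150), clear behind the red edge at (315,175). The tin is standing. I'll approach and push gently.

```bash
python3 -m crank '[[0,-0.02,0,0],[0,-0.04,0,0],[0,-0.055,0,0],[0,-0.07,0,0],[0,-0.08,0,0]]'; python3 -m crank '[[0,-0.005,0,0],[0,-0.01,0,0],[0,-0.015,0,0],[0,-0.02,0,0],[0,-0.025,0,0]]';python3 -m crank '[[0,-0.01,0,0],[0,-0.02,0,0],[0,-0.03,0,0],[0,-0.04,0,0],[0,-0.05,0,0]]'
```

```text
clock: 2.7
position: [0.4872, -0.0892, 0.0554]
ee_rot: [1.0, 0.0, 0.0, 0.0]
ft_force: [0.1, 1.0, 0.1]
grip_width: 0.001
grasp_force: 0.0
clock: 3.12
position: [0.487, -0.081, 0.0552]
ee_rot: [1.0, -0.001, 0.0, 0.0]
ft_force: [0.5, -3.0, 1.4]
grip_width: 0.002
grasp_force: 1.6
clock: 3.53
position: [0.487, -0.06, 0.0551]
ee_rot: [1.0, -0.0, 0.0, 0.0]
ft_force: [0.4, -4.9, 1.0]
grip_width: -0.002
grasp_force: 1.8
```

```bash
for i in 1 2 3 4; do python3 -m crank '[[0,-0.01,0,0],[0,-0.02,0,0],[0,-0.03,0,0],[0,-0.04,0,0],[0,-0.05,0,0]]' | egrep 'pos|force'; done
```

```text
position: [0.487, -0.04, 0.0551]
ft_force: [0.7, -3.3, 1.4]
grasp_force: 2.0
position: [0.487, -0.02, 0.0551]
ft_force: [-0.6, -4.6, 2.2]
grasp_force: 2.1
position: [0.487, -0.0, 0.0551]
ft_force: [0.8, -3.9, 2.2]
grasp_force: 2.3
position: [0.487, 0.02, 0.0551]
ft_force: [-0.7, -4.5, 4.1]
grasp_force: 2.4
```

```bash
for i in 1 2; do python3 -m crank '[[0,-0.005,0,0],[0,-0.01,0,0],[0,-0.015,0,0],[0,-0.02,0,0],[0,-0.025,0,0]]' | egrep 'pos|force'; done
```

```text
position: [0.4871, 0.0296, 0.0551]
ft_force: [0.1, -5.2, 4.6]
grasp_force: 2.5
position: [0.487, 0.0398, 0.0551]
ft_force: [-0.1, -4.5, 1.5]
grasp_force: 2.2
```

```bash
python3 -m crank '[[0,-0.003,0,0],[0,-0.005,0,0],[0,-0.008,0,0],[0,-0.01,0,0],[0,-0.01,0,0]]' | egrep 'pos|force'
```

```text
position: [0.4868, 0.0438, 0.0549]
ft_force: [0.6, -1.2, 0.4]
grasp_force: 0.5
```

```bash
python3 -m crank '[[0,-0.003,0,0],[0,-0.005,0,0],[0,-0.007,0,0],[0,-0.007,0,0]]' | egrep 'pos|force'
```

```text
position: [0.487, 0.0466, 0.0551]
ft_force: [-0.0, -1.8, 0.2]
grasp_force: 0.7
```

```bash
python3 -m crank '[[0,-0.003,0,0],[0,-0.005,0,0],[0,-0.007,0,0],[0,-0.007,0,0]]' | egrep 'pos|force'
```

```text
position: [0.4869, 0.0485, 0.055]
ft_force: [-0.5, -4.9, 0.0]
grasp_force: 2.4
```

```bash
python3 -m crank '[[0,-0.002,0,0],[0,-0.004,0,0],[0,-0.004,0,0]]' | egrep 'pos|force'
python3 - <<'E'
from h import *
for n in('top','side'):
    c=imaging.camera(n);pickle.dump(c,open(n+'2.pkl','wb'))
    a=c['color'][160:250,220:370] if n=='top' else c['color'][170:310,270:400]
    cv2.imwrite(f'pics/{n}2c.png',cv2.resize(a[:,:,::-1],None,fx=4,fy=4,interpolation=cv2.INTER_CUBIC))
E
```

```text
position: [0.4869, 0.0488, 0.055]
ft_force: [-0.8, -9.5, 1.8]
grasp_force: 4.7
```

View pics/side2c.png

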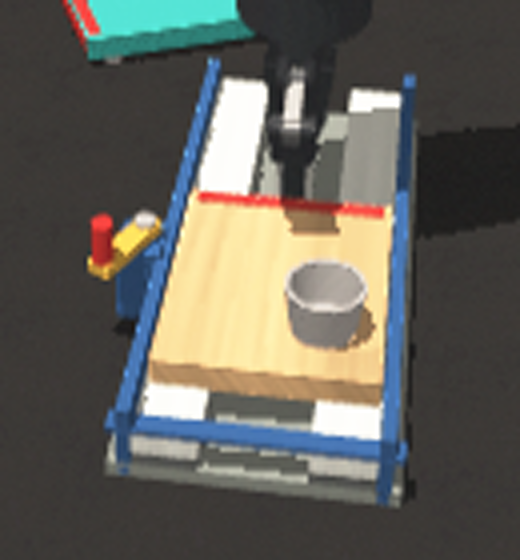

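The side view shows the board home: its top sits level with the guides and the force rose sharply at the far wall. The tin is still standing at (325,305), and the latch is still pointing outward with its peg at (100,240). Next I back off, lift and go round behind the peg.

```bash
python3 -m crank '[[0,0.02,0,0],[0,0.05,0,0],[0,0.05,-0.08,0],[0,0.05,-0.17,0],[0,0.05,-0.25,0]]' | egrep 'pos|force'
python3 -m crank '[[0.08,-0.06,0,0],[0.16,-0.12,0,0],[0.24,-0.18,0,0],[0.32,-0.24,0,0],[0.32,-0.29,0,0]]' | egrep 'pos|force'
```

```text
position: [0.4869, 0.0313, 0.1567]
ft_force: [1.3, -0.7, 0.2]
grasp_force: 0.0
position: [0.619, 0.1481, 0.154]
ft_force: [-1.2, -0.3, 0.0]
grasp_force: 0.0
```

```bash
python3 - <<'E'
from h import *
s=pickle.load(open('side2.pkl','rb'));g=mask(s,(285,215,302,245),RED);p=pix(g)
t=p[p[:,1]<=p[:,1].min()+1];b=p[p[:,1]>=p[:,1].max()-1]
print(ray(s,t.mean(0),.085),ray(s,b.mean(0),.059))
print(readout.get_obs()['position'])
E
```

```text
[[0.58520434 0.14192691]] [[0.58557903 0.14611348]]
[0.61897971 0.14809743 0.1539534 ]
```

```bash
python3 -m crank '[[0,0.005,0.05,0],[0,0.005,0.1,0],[0,0.005,0.15,0],[0,0.005,0.18,0],[0,0.005,0.18,0]]' | egrep 'pos|force'
python3 -m crank '[[-0.015,0,0,0],[-0.03,0,0,0],[-0.04,0,0,0],[-0.05,0,0,0],[-0.06,0,0,0]]' | egrep 'pos|force'
python3 -m crank '[[-0.01,0,0,0],[-0.02,0,0,0],[-0.03,0,0,0],[-0.04,0,0,0],[-0.05,0,0,0]]' | egrep 'pos|force'
```

```text
position: [0.6136, 0.1445, 0.0803]
ft_force: [-0.4, 0.2, -0.8]
grasp_force: 0.0
position: [0.5914, 0.1452, 0.0843]
ft_force: [1.5, 0.7, 0.5]
grasp_force: 0.7
position: [0.5707, 0.1444, 0.0831]
ft_force: [1.5, -1.4, 1.2]
grasp_force: 0.7
```

```bash
python3 -m crank '[[-0.01,0,0,0],[-0.02,0,0,0],[-0.03,0,0,0],[-0.04,0,0,0],[-0.045,0,0,0]]' | egrep 'pos|force'
python3 - <<'E'
from h import *
for n in('top','side'):
    c=imaging.camera(n);pickle.dump(c,open(n+'3.pkl','wb'))
    a=c['color'][170:310,270:400] 
    if n=='side': cv2.imwrite(f'pics/{n}3c.png',cv2.resize(a[:,:,::-1],None,fx=4,fy=4,interpolation=cv2.INTER_CUBIC))
E
```

```text
position: [0.5532, 0.1443, 0.0833]
ft_force: [4.4, -3.7, 0.7]
grasp_force: 2.3
```

View pics/side3c.png

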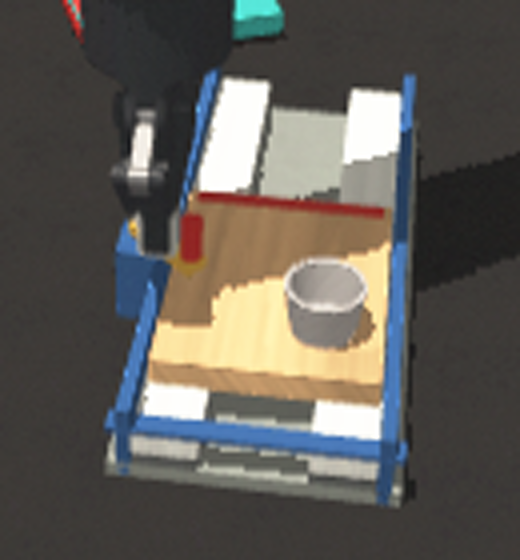

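The side view shows the latch swung over the board, with the peg at about (192,238) on the board side of the finger. Now I step round to the peg's +y side and push it −y to the end stop.

```bash
python3 -m crank '[[0.015,0,0,0],[0.015,-0.04,0,0],[0.015,-0.075,0,0],[-0.03,-0.075,0,0],[-0.055,-0.075,0,0]]' | egrep 'pos|force'
python3 -m crank '[[0,0.015,0,0],[0,0.03,0,0],[0,0.045,0,0],[0,0.055,0,0],[0,0.065,0,0]]' | egrep 'pos|force'
python3 -m crank '[[0,0.01,0,0],[0,0.02,0,0],[0,0.03,0,0],[0,0.035,0,0]]' | egrep 'pos|force'
```

```text
position: [0.5296, 0.1766, 0.0826]
ft_force: [1.6, -0.4, -0.2]
grasp_force: 0.0
position: [0.5311, 0.1483, 0.083]
ft_force: [-2.6, 2.1, -0.8]
grasp_force: 1.2
position: [0.5315, 0.1336, 0.0831]
ft_force: [-1.4, 0.5, 0.9]
grasp_force: 0.5
```

```bash
for i in 1 2; do python3 -m crank '[[0,0.003,0,0],[0,0.006,0,0],[0,0.008,0,0],[0,0.008,0,0]]' | egrep 'pos|force';done
```

```text
position: [0.5312, 0.1323, 0.0832]
ft_force: [0.4, 4.8, -1.4]
grasp_force: 1.8
position: [0.5311, 0.1316, 0.0833]
ft_force: [0.8, 11.4, -3.6]
grasp_force: 6.1
```

Force climbs against a stop. I'll move clear and check.

```bash
python3 -m crank '[[0,-0.02,0,0],[0,-0.04,0,0],[0,-0.04,-0.08,0],[0,-0.04,-0.18,0],[0,-0.04,-0.28,0]]' | egrep 'pos|force'
python3 -m crank '[[0,0.1,-0.02,0],[0,0.2,-0.04,0],[0,0.3,-0.06,0],[0,0.4,-0.08,0],[0,0.5,-0.1,0]]' | egrep 'pos|force'
python3 -m crank '[[0,0.1,0,0],[0,0.2,0,0],[0,0.2,0,0]]' | egrep 'pos|force'
python3 - <<'E'
from h import *
for n,(x0,y0) in dict(top=(230,165),side=(270,170)).items():
    c=imaging.camera(n);pickle.dump(c,open(n+'4.pkl','wb'))
    a=c['color'][y0:y0+(80 if n=='top' else 135),x0:x0+130]
    cv2.imwrite(f'pics/{n}4c.png',cv2.resize(a[:,:,::-1],None,fx=6 if n=='top' else 4,fy=6 if n=='top' else 4,interpolation=cv2.INTER_CUBIC))
E
```

```text
position: [0.5303, 0.1443, 0.1959]
ft_force: [0.8, 0.8, 0.0]
grasp_force: 0.0
position: [0.5306, -0.0577, 0.2359]
ft_force: [1.3, 0.3, 0.2]
grasp_force: 0.0
position: [0.5296, -0.1454, 0.2349]
ft_force: [-0.7, -1.5, -0.0]
grasp_force: 0.0
```

View pics/top4c.png

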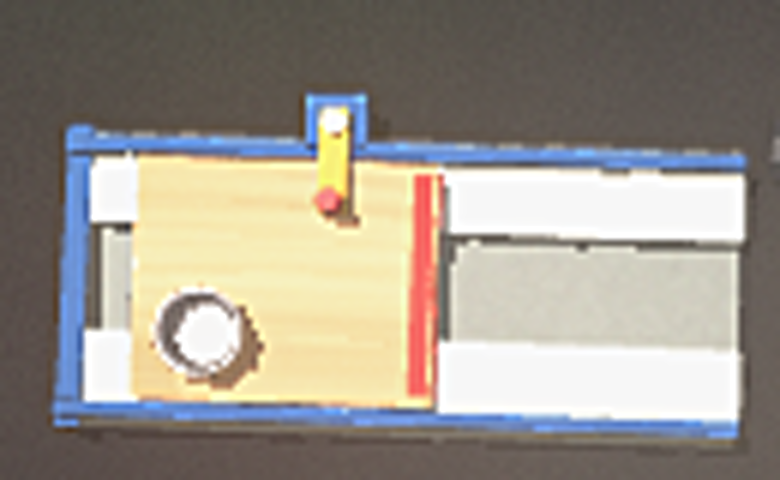

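View pics/side4c.png

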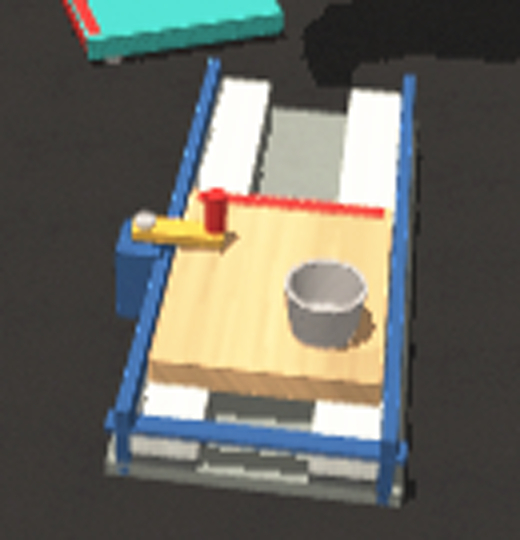

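The top crop shows the latch from its pivot (334,120) to its peg (327,201), square across the board. The board is seated, the tin is standing at (200,332), and the arm is clear.

```bash
python3 -c "
from workcell import manip
print(manip.hand_in())"
```

```text
the job is handed in; nothing more can be done
None
```

The board is home in its notches and the yellow latch lies across it at its end stop; the tin is still standing, no tool was touched, the arm is clear, and the job is handed in (no verdict was returned).

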